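Set the iris lever of a gem light stage to its long mark

TASK

Set the iris of the round light stage: push the upright tab of its lever clockwise (seen from above) all the way to the stop, then push it back the other way and leave the lever lying over the long mark of the scale. Only push the tab, do not pinch it between the fingers, and leave the ring on the stage and the other bench things where they are.

Things in the scene. Friction and masses are not known exactly. Their poses are not given: they have to be found in the camera images.
- stage_center (a point): Centre of the low round light stage, on the vertical axis about which the iris lever turns, at the top of its white disc (radius 40 mm), 50 mm above the table. The stage is a black drum of radius 100 mm at the foot, 34 mm high, fixed to the table; its yaw varies: its x axis points away from the middle of the lever's arc. On it turns a knurled aluminium ring (radius 76 mm, top 47 mm above the table) that carries the lever.
- iris (a joint): Angle of the iris lever in rad: 0 at its counterclockwise stop, growing clockwise seen from above, 1.90 at its clockwise stop. The lever turns about the vertical axis of the stage; at 0.95 it points along minus x of the stage. It has dry friction (about 1.2 N at the tab), no spring, and stays where it is left.
- lever_tab (a point): Centre of the upright steel finger tab at the lever's end, 145 mm from the stage's axis and 62 mm above the table. The tab is a plate 22 mm along the radius and 14 mm thick around the arc; it reaches from 34 to 76 mm above the table. The point's x axis points radially outward along the lever. Along the tab's arc nothing else stands higher than 34 mm within 45 mm to either side of the tab; inward lies the lever's flat arm, 34 to 40 mm high.
- pointer (a point): Point on the middle line of the lever's thin steel arm (9 mm wide), over the scale, 115 mm from the axis of the stage and 37 mm above the table.
- long_mark (a point): Point on the long mark, 115 mm from the axis of the stage. The scale is a fixed aluminium arc (inner radius 92, outer 132 mm, top 30 mm above the table) beside the drum, with five black radial marks 0.24 rad apart; the middle one is long and broad (36 mm by 8 mm), the others short (12 mm by 4 mm). The arc is clamped at a different place on the drum each time.
- gold_ring: Plain finger ring, 23 mm across, 6 mm high, lying loose on the white disc of the stage; to be left there. Origin at the centre of its underside.
- steel_block: Loose steel bench block, a 50 mm cube, behind the stage; bystander. Origin at the centre of its underside.
- jar: Small amber jar with black cap, 42 mm across, 50 mm high, behind the stage; bystander. Origin at the centre of its underside.
- file: Needle file with wooden handle, 160 mm long, 18 mm high, lying between robot and stage; bystander. Origin on its underside, where blade and handle meet.
- pliers: Pliers with black handles, 160 mm long, 14 mm high, lying to the right; bystander. Origin on the underside near the joint.
- parts_box: Clear plastic parts box, 110 by 80 by 30 mm, to the left; bystander. Origin at the centre of its underside.
- ring_clamp: Wooden ring clamp with brass band, 120 by 26 by 22 mm, to the left; bystander. Origin at the centre of its underside.
- loupe: Folding loupe, 70 mm long, 14 mm high, lying to the right; bystander. Origin on the underside of its round lens (32 mm across).

How it is judged:
On the way:
1. the lever has been pushed clockwise against its stop (value of joint iris above 1.83 rad), for 0.1 s.
At the end, for the whole second after the job is handed in: The lever rests over the long mark: the middle line of its arm is within 8 mm of the middle of the mark (so that the 9 mm arm still covers part of the 8 mm mark), it is at rest, and the ring is still in its place on the stage (within 10 mm) (horizontal distance between pointer and long_mark below 0.008 m and velocity of joint iris between -0.02 and 0.02 rad/s and distance of gold_ring from where it was at the start of the episode below 0.01 m); the robot touches nothing.
It fails at once if the tab is pinched (pressed by the fingers on both sides at once) (contact force between each of iris_c2, iris_c3 and the fingers above 1.5 N).
It fails at once if the ring on the stage is moved by more than 10 mm or lifted (distance of gold_ring from where it was at the start of the episode above 0.01 m).
It fails at once if another bench thing is moved by more than 20 mm or lifted (distance of any of steel_block, jar, file, pliers, parts_box, ring_clamp, loupe from where it was at the start of the episode above 0.02 m).
It also fails if it takes over 61 s, if anything falls off the work surface, if the arm or the gripper's body presses on something with over 40 N, if the wrist force passes 120 N, or if a joint passes its speed limit or range.

ROBOT

A 6-joint arm with a two-finger parallel gripper is mounted at the origin on the work surface. World frame = base frame: x ahead of the robot, y to its left, z up, the work surface at z = 0. Lengths are in m, angles in rad, forces in N, time in s.
With the tool pointing down it reaches from about 0.35 to 0.775 m from the base axis. Payload 5.5 kg.
Tool frame: the origin (TCP) lies at the very end of the fingers, on their centre line; the grasp point (between the pads) lies 19 mm behind it; z points along the fingers, y is the direction in which the jaws open and shut (so a half turn about z gives the same grasp; the last joint's range is limited). The gripper opens to 85 mm and grips with 20 to 120 N. Pads are 22 mm wide; open, the fingers measure 114 mm over their backs; the gripper's body (76 mm by 85 mm) begins 54 mm behind the grasp point. The pads swing forward as they close: fully open they stand 13 mm farther back than shut.
Start: joints at [-0.14, 0.313, 0.046, 1.304, 0, 1.431], TCP at [0.575, -0, 0.231] pointing down, gripper open.
Joint ranges: [-2.76, 2.76], [-0.86, 1.69], [-1.03, 1.26], [-2.2, 2.34], [-1.47, 1.5], [-3.14, 3.14]. Speed limits (rad/s): [2.57, 2.57, 3.14, 3.14, 3.14, 3.14].

INTERFACE

Orientations are given as [roll, pitch, yaw] about the fixed x, y, z axes, in that order (R = Rz(yaw) Ry(pitch) Rx(roll)).
In Python, from cell import bot, vision gives the robot as it stands.
- The arm moves only by the tool move_arm, never from a script. Its argument "targets" is one flat list of numbers, 6 for each row, row after row: the shift along the tool's x, y, z in mm, then the turn, a rotation vector about the tool's x, y, z in degrees. A call has 1 to 8 rows; each row shifts and turns the pose as measured when the row begins, along the tool's axes as they then stand; what a row does not reach is not made up. A row lasts 1/12 s, in which the tool goes at most 41.7 mm and 7.16 degrees, less where a joint would pass 70% of its speed; a pose out of reach is approached as far as the arm can. A call is refused whole if a number of a shift passes 41.7 or a number of a turn 7.16, either way. A call with a gripper value outside its range is refused whole. "gripper" is the finger opening in mm, from 0 to 85.4, set as the call begins (left out, the last holds). The fingers move at their own pace and stop on an object; "squeeze" is the grip in N (left out, the last holds). Time passes only in rows, so rows that do not move let the fingers close. It gives the time, the measured TCP pose, the force and the opening at its end, in the units of the state.
- bot.state(): the state, without advancing time (a new reading comes with each control period).
- vision.snapshot(name): name is "scene" or "side" or "wrist"; returns (picture, depth): 400x640x3 uint8, red, green, blue; 400x640 float32, m along the optical axis (not along the pixel's ray), 0 where there is no reading.
- vision.camera_model(name): a dict with "fovy" (degrees; the focal length in pixels is half the picture's height over the tangent of half this angle, whatever the lens; pixels are square), "cx", "cy" (the principal point, pixels), "xyz" and "rotation" of the camera in the world. Camera axes: x right, y down, z forward; pixel columns grow to the right and rows downward; lengths in m; the calibration is good to about 2 mm. A picture is of the moment at which its call begins: read the wrist's pose just before it. camera_model takes no time and is no camera call; for the wrist camera it gives the pose at the moment of the call.
- bot.sign_off(): hands the job in, once; it reports no verdict.
Trained networks look in the newest picture that a camera, given by its name, has taken for a name from the list of things; names that differ only in an ending like _2 or _b are one class to them, and where a whole thing is asked for, a point or a joint stands for the part that bears it (a point fixed in the world has none). Each returns a list of dicts, best first, with "p" (0 to 1); they miss things now and then, are a little off and sometimes report something else, mostly with a low value. They report only what shows in the picture. A call takes as long as a camera call.
- vision.look_for(label, camera): "rect" ([left, top, right, bottom] in pixels, round what is visible of it).
- vision.outline_of(label, camera): "pixels" (400x640 bool, what is visible of it) and "rect" ([left, top, right, bottom] in pixels, round what is visible of it).
- vision.spot_point(label, camera): "centre" ([column, row] in pixels: a listed point, or the origin of a listed thing).
The state is a dict: "clock": time; "joint_pos": joint angles; "qd": joint speeds; "joint_torque": joint torques, N m; "position": TCP position; "ee_rot": TCP orientation; "wrist_force": force on the tool from outside, world axes, zero at the start; "ft_torque": the same for the moment, N m; "grip_width": finger opening in m.
Only numpy, scipy, OpenCV 4.12 (cv2) and the standard library are available. Lean on these libraries where they do the work, as an engineer would, in place of code of your own. Each camera call takes 0.05 s, during which the arm holds its last target. There are 200 camera calls.

## Working session

There is one attempt and no reset: what is moved stays moved. The work goes in short steps, Python scripts to look and compute and a tool call to move; the robot and the scene stay as the last step left them, time stands still between calls to the robot, and variables do not carry over. Pictures are saved under pics/ and viewed, about 8 in all and at most 12, crops included, and the job is handed in when it is done.

Besides the shell and the picture viewer there is one more tool, called after "Call:" by a JSON object that holds its "method" and its "body". move_arm: Moves the arm, as the interface text tells. Its arguments: {"type":"object","properties":{"targets":{"type":"array"},"gripper":{"type":"number"},"squeeze":{"type":"number"}},"required":["targets"]}

```bash
mkdir -p pics
cat > h.py <<'E'
import numpy as np, cv2
from cell import bot, vision
def world(cam,uv,depth=None,z=None):
    m=vision.camera_model(cam); f=200/np.tan(np.radians(m["fovy"])/2)
    R=np.array(m["rotation"]).reshape(3,3); o=np.array(m["xyz"])
    d=R@np.array([(uv[0]-m["cx"])/f,(uv[1]-m["cy"])/f,1])
    return o+d*(depth if z is None else (z-o[2])/d[2])
def snap(cam,fn):
    p,d=vision.snapshot(cam); cv2.imwrite(fn,p[:,:,::-1]); return p,d
Z=dict(stage_center=.05,lever_tab=.062,pointer=.037,long_mark=.030,gold_ring=.05)
def find(cam,labels=Z):
    for l in labels:
        for r in vision.spot_point(l,cam)[:2]:
            print(cam,l,round(r["p"],2),np.round(r["centre"]),np.round(world(cam,r["centre"],z=Z[l]),4))
E
python3 - <<'E'
from h import *
s=bot.state();print(s["clock"],s["position"],s["ee_rot"])
ims=[]
for c in ["scene","side","wrist"]:
    p,d=snap(c,f"pics/{c}0.png"); find(c)
    ims.append(p)
cv2.imwrite("pics/all0.png",cv2.resize(np.vstack(ims[:2]),(480*1,600))[:,:,::-1])
E
```

```text
0.0 [5.74479390e-01 5.04523216e-05 2.30410782e-01] [-3.13978006e+00 -2.52610800e-04  1.57077288e+00]Traceback (most recent call last):
  File "<stdin>", line 5, in <module>
  File "h.py", line 14, in find
    print(cam,l,round(r["p"],2),np.round(r["centre"]),np.round(world(cam,r["centre"],z=Z[l]),4))
                                                               ~~~~~^^^^^^^^^^^^^^^^^^^^^^^^
  File "h.py", line 5, in world
    R=np.array(m["rotation"]).reshape(3,3); o=np.array(m["xyz"])
ValueError: cannot reshape array of size 3 into shape (3,3)
```

```bash
sed -i 's/R=np.array(m\["rotation"\]).reshape(3,3)/R=Rot.from_euler("xyz",m["rotation"]).as_matrix()/; 1a from scipy.spatial.transform import Rotation as Rot' h.py
python3 - <<'E'
from h import *
for c in ["scene","side","wrist"]:
    print(vision.camera_model(c))
    p,d=snap(c,f"pics/{c}0.png"); find(c)
E
```

```text
{'fovy': 54.047402893890364, 'cx': 322.0794194845756, 'cy': 195.54069195484806, 'xyz': array([ 0.99683194, -0.61233101,  0.79353741]), 'rotation': array([-2.32554762,  0.02141207,  0.56174602])}
scene stage_center 0.92 [332. 195.] [0.5853 0.0643 0.05  ]
scene lever_tab 0.89 [289. 175.] [0.4396 0.0618 0.062 ]
scene pointer 0.76 [304. 184.] [0.4835 0.0736 0.037 ]
scene pointer 0.46 [334. 194.] [0.5815 0.0825 0.037 ]
scene long_mark 0.82 [296. 205.] [ 0.5097 -0.0024  0.03  ]
scene gold_ring 0.58 [335. 200.] [0.6002 0.0523 0.05  ]
{'fovy': 53.716899276856985, 'cx': 318.65986568174446, 'cy': 201.3583186086615, 'xyz': array([ 0.5239353 , -0.73387255,  0.96762304]), 'rotation': array([-2.44726368,  0.012721  , -0.05416495])}
side stage_center 0.75 [334. 190.] [0.603  0.0741 0.05  ]
side stage_center 0.4 [291. 131.] [0.4721 0.3628 0.05  ]
side lever_tab 0.68 [284. 190.] [0.4492 0.0706 0.062 ]
side pointer 0.89 [292. 193.] [0.4731 0.0807 0.037 ]
side pointer 0.18 [332. 192.] [0.5973 0.0738 0.037 ]
side long_mark 0.6 [301. 216.] [ 0.4995 -0.0073  0.03  ]
side long_mark 0.41 [283. 189.] [0.4453 0.103  0.03  ]
side gold_ring 0.41 [328. 190.] [0.5853 0.0731 0.05  ]
side gold_ring 0.3 [330. 193.] [0.5906 0.0605 0.05  ]
{'fovy': 71.70889708438764, 'cx': 319.79801238533395, 'cy': 198.7724257776607, 'xyz': array([0.57564394, 0.07753576, 0.37347163]), 'rotation': array([2.83880200e+00, 8.33567120e-06, 2.52819659e-04])}
wrist stage_center 0.58 [341. 123.] [0.5992 0.0659 0.05  ]
wrist lever_tab 0.73 [205. 122.] [0.4512 0.0677 0.062 ]
wrist pointer 0.83 [241. 116.] [0.4843 0.073  0.037 ]
wrist gold_ring 0.5 [340. 127.] [0.5987 0.0621 0.05  ]
```

View pics/scene0.png

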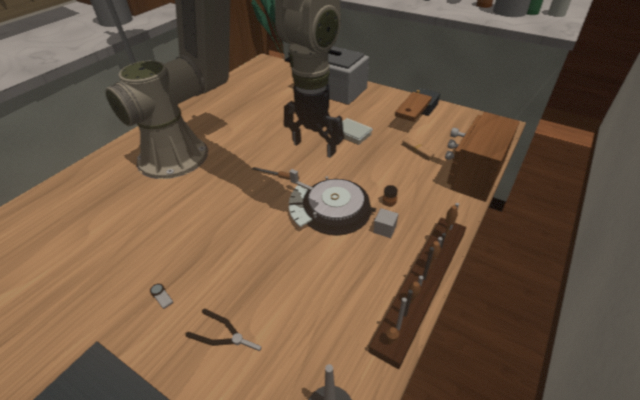

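View pics/wrist0.png

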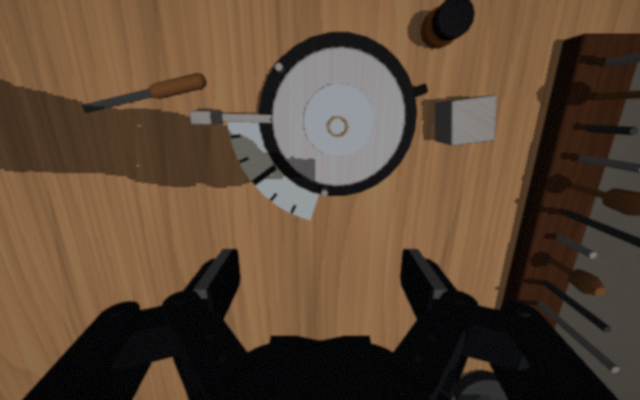

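The wrist view shows the lever pointing left to the tab at (205,118), with the ring centre at (338,117). The long mark is at (263,174) and the stop pins are at (279,67) and (324,192). Clockwise therefore means towards +y. I'll close the fingers and approach on the tab's −y side.

Call:
{"method": "move_arm", "body": {"targets": [5,-20,18,0,0,0,5,-20,18,0,0,0,5,-20,18,0,0,0,5,-20,18,0,0,0,5,-20,18,0,0,0,5,-20,18,0,0,0,0,0,0,0,0,0,0,0,0,0,0,0], "gripper": 0, "squeeze": 20}}

```text
clock: 1.67
position: [0.4509, 0.0306, 0.1183]
ee_rot: [3.138, 0.001, 1.57]
wrist_force: [0.3, 0.1, 0.1]
grip_width: -0.0001
```

Run:
```python
from h import *
s=bot.state();print(s["clock"],s["position"],s["ee_rot"],s["grip_width"])
p,d=snap("wrist","pics/w1.png"); find("wrist")
```

```text
1.6667 [0.45086076 0.03060975 0.11831487] [3.13790787e+00 7.11585896e-04 1.57001614e+00] -0.0001152905555209902
wrist stage_center 0.92 [507. 166.] [0.597  0.0686 0.05  ]
wrist lever_tab 0.71 [320. 166.] [0.4537 0.0703 0.062 ]
wrist lever_tab 0.71 [507. 165.] [0.5908 0.0709 0.062 ]
wrist pointer 0.7 [356. 158.] [0.4845 0.0717 0.037 ]
wrist long_mark 0.97 [377. 237.] [ 0.5078 -0.002   0.03  ]
wrist gold_ring 0.62 [507. 177.] [0.6014 0.0586 0.05  ]
wrist gold_ring 0.44 [357. 160.] [0.4832 0.0728 0.05  ]
```

View pics/w1.png

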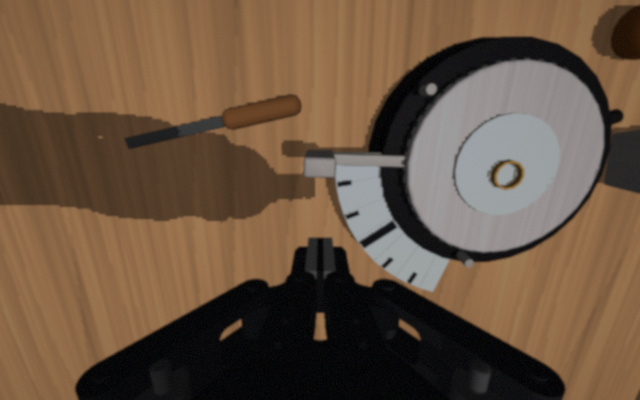

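The close view confirms the layout: tab at (320,164), mark at (377,235), ring at (507,174), and the fingers at (320,250) clear on the −y side. Next I descend.

Call:
{"method": "move_arm", "body": {"targets": [0,0,18,0,0,0,0,0,18,0,0,0,0,0,18,0,0,0,0,0,16,0,0,0,10,0,0,0,0,0,10,0,0,0,0,0]}}

```text
clock: 2.47
position: [0.4643, 0.048, 0.052]
ee_rot: [3.121, 0.003, 1.565]
wrist_force: [0.4, -0.3, 0.4]
grip_width: -0.0003
```

Call:
{"method": "move_arm", "body": {"targets": [12,-1,0,0,0,4,12,-1,0,0,0,4,12,-1,0,0,0,4,12,-1,0,0,0,4,12,-1,0,0,0,5]}}

```text
clock: 2.88
position: [0.4715, 0.112, 0.0566]
ee_rot: [3.116, -0.003, 1.182]
wrist_force: [-0.2, -1.6, -0.7]
grip_width: 0.0005
```

Call:
{"method": "move_arm", "body": {"targets": [4,-9,7,0,0,2,6,-5,2,0,0,3,6,-2,1,0,0,2,6,-1,0,0,0,2]}}

```text
clock: 3.22
position: [0.4674, 0.1356, 0.0511]
ee_rot: [3.101, 0.011, 1.013]
wrist_force: [-6.5, -38.8, -0.3]
grip_width: -0.0002
```

Run:
```python
from h import *
s=bot.state();print(s["clock"],s["position"],s["ee_rot"],s["wrist_force"])
p,d=snap("wrist","pics/w2.png"); find("wrist")
```

```text
3.2167 [0.46741226 0.13558194 0.05111853] [3.10139501 0.01073056 1.01297343] [ -6.53030423 -38.81537362  -0.31025135]
wrist stage_center 0.61 [569. 228.] [0.5976 0.07   0.05  ]
wrist lever_tab 0.89 [322. 234.] [0.4772 0.1502 0.062 ]
wrist pointer 0.94 [369. 217.] [0.5019 0.1335 0.037 ]
wrist pointer 0.68 [325. 232.] [0.4742 0.14   0.037 ]
wrist gold_ring 0.63 [572. 244.] [0.5957 0.0589 0.05  ]
```

View pics/w2.png

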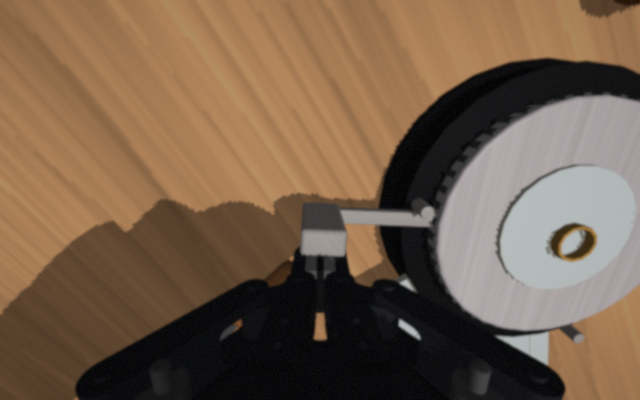

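The lever arm rests against the stop pin at (424,208) with 39 N of wrist force, and it held for about 0.3 s of camera calls. Now I back off, rise and cross over the tab.

Call:
{"method": "move_arm", "body": {"targets": [-8,0,0,0,0,0,-8,0,0,0,0,0,0,0,-20,0,0,0,0,0,-20,0,0,0,0,0,-20,0,0,0,0,0,0,0,0,0]}}

```text
clock: 4.02
position: [0.4574, 0.1251, 0.1181]
ee_rot: [3.101, 0.007, 1.014]
wrist_force: [0.1, 0.2, 0.2]
grip_width: 0.0001
```

Call:
{"method": "move_arm", "body": {"targets": [18,0,0,0,0,0,18,0,0,0,0,0,18,0,0,0,0,0,18,0,0,0,0,0,0,0,0,0,0,0]}}

```text
clock: 4.43
position: [0.4997, 0.1926, 0.1238]
ee_rot: [3.095, -0.005, 1.015]
wrist_force: [0.1, 0.6, 0.1]
grip_width: 0.0001
```

```bash
cat > rel.py <<'E'
from h import *
s=bot.state();C=np.array([.597,.069]);p=np.array(s["position"])
R=Rot.from_euler("xyz",s["ee_rot"]).as_matrix()
v=p[:2]-C
print(s["clock"],p,s["ee_rot"],"r",np.hypot(*v),"ang",np.degrees(np.arctan2(v[1],v[0]))%360,"F",s["wrist_force"])
def go(t): print("tool delta to",t,np.round(1e3*R.T@(np.array(t)-p),1))
E
python3 - <<'E'
from rel import *
T=np.radians(146);tab=C+.145*np.array([np.cos(T),np.sin(T)])
t=tab+.035*np.array([np.sin(T),-np.cos(T)])
go([*t,.11]);go([*t,.05])
E
```

```text
4.4333 [0.49965991 0.19260918 0.12376799] [ 3.09451083 -0.00488441  1.01494143] r 0.157335061464681 ang 128.2198208606212 F [0.10101647 0.63941798 0.1326164 ]
tool delta to [np.float64(0.49636130360099506), np.float64(0.17909928604268474), 0.11] [-13.3   3.7  13.9]
tool delta to [np.float64(0.49636130360099506), np.float64(0.17909928604268474), 0.05] [-13.6   0.9  73.8]
```

Call:
{"method": "move_arm", "body": {"targets": [-6,1,10,2.7,0,0,0,0,20,0,0,0,0,0,20,0,0,0,0,0,20,0,0,0,0,0,2,0,0,0,0,0,0,0,0,0]}}

```text
clock: 4.93
position: [0.4988, 0.1905, 0.0525]
ee_rot: [3.14, -0.011, 1.021]
wrist_force: [0.0, -0.4, 1.0]
grip_width: 0.0001
```

Run:
```python
from rel import *
T=np.radians(146);tab=C+.145*np.array([np.cos(T),np.sin(T)])
t=tab+.018*np.array([np.sin(T),-np.cos(T)])
go([*t,.05])
```

```text
4.9333 [0.49879369 0.19047871 0.05247137] [ 3.14025419 -0.01146969  1.02149649] r 0.15620997372269177 ang 128.95290780883292 F [ 0.01134308 -0.37721237  1.00911436]
tool delta to [np.float64(0.4868550242419924), np.float64(0.16500564730924905), 0.05] [-28.    3.1   2.2]
```

Call:
{"method": "move_arm", "body": {"targets": [-12,1,1,0,0,0,-12,1,1,0,0,0,-8,-1,0,0,0,-3,-8,-1,0,0,0,-3,-8,-1,0,0,0,-3,-8,-1,0,0,0,-3,-8,-1,0,0,0,-3]}}

```text
clock: 5.52
position: [0.4653, 0.131, 0.0558]
ee_rot: [3.13, -0.017, 1.297]
wrist_force: [0.3, 1.4, -1.6]
grip_width: 0.0001
```

Run:
```python
from rel import *
```

```text
5.5167 [0.46534652 0.13098916 0.0557867 ] [ 3.13025846 -0.0169309   1.29665016] r 0.14551733229345884 ang 154.78655613290374 F [ 0.32994073  1.37954975 -1.58822936]
```

Call:
{"method": "move_arm", "body": {"targets": [-10,-1,3,0,0,-4,-10,-1,2,0,0,-4,-10,-1,1,0,0,-4,-10,-1,0,0,0,-4,-10,-1,0,0,0,-4,-10,-1,0,0,0,-4]}}

```text
clock: 6.02
position: [0.4517, 0.0674, 0.0556]
ee_rot: [3.113, -0.013, 1.736]
wrist_force: [0.1, 1.7, -0.8]
grip_width: 0.0004
```

Run:
```python
from rel import *
```

```text
6.0167 [0.45173675 0.06742042 0.05564062] [ 3.11324008 -0.01337617  1.73616344] r 0.1452718361261891 ang 180.62300362075425 F [ 0.11271865  1.66837307 -0.78249231]
```

Call:
{"method": "move_arm", "body": {"targets": [-9,-1,3,1,0,-3.5,-9,-1,2,1,0,-3.5,-9,-1,1,0,0,-3.5,-9,-1,0,0,0,-3.5,-9,-1,0,0,0,-3.5,-5,-1,0,0,0,-2,0,0,0,0,0,0]}}

```text
clock: 6.6
position: [0.4592, 0.0109, 0.0567]
ee_rot: [3.134, -0.01, 2.092]
wrist_force: [-0.4, 0.9, -0.2]
grip_width: -0.0
```

Run:
```python
from rel import *
snap("wrist","pics/w3.png"); find("wrist",["stage_center","lever_tab","pointer","long_mark"])
```

```text
6.6 [0.4592238  0.01093842 0.05670695] [ 3.1342927  -0.01030713  2.09224503] r 0.14951062793775086 ang 202.85150943528552 F [-0.37872178  0.90022424 -0.2070161 ]
wrist stage_center 0.69 [554. 273.] [0.5948 0.0688 0.05  ]
wrist pointer 0.88 [367. 261.] [0.4955 0.0141 0.037 ]
wrist long_mark 0.97 [365. 275.] [0.503 0.002 0.03 ]
```

View pics/w3.png

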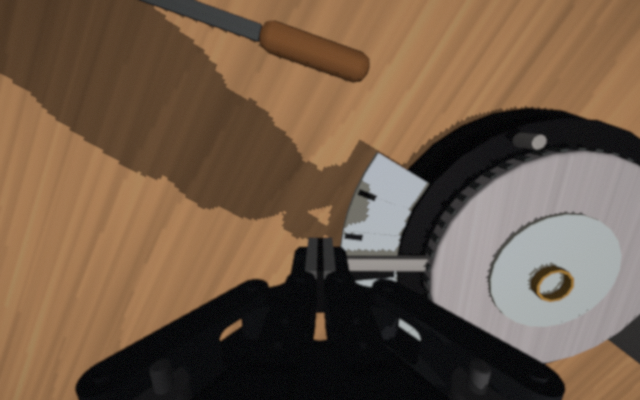

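The lever arm at (390,264) is just short of the long mark, partly hidden at (365,275). Next I push a little more, slowly, then back off for a look.

Call:
{"method": "move_arm", "body": {"targets": [-5,0,1,0,0,-2,-5,0,1,0,0,-2,-4,0,0,0,0,-2,-2,0,0,0,0,0,0,0,0,0,0,0]}}

```text
clock: 7.27
position: [0.4654, 0.0007, 0.0541]
ee_rot: [3.136, -0.012, 2.202]
wrist_force: [0.4, -0.4, 1.0]
grip_width: -0.0001
```

Run:
```python
from rel import *
```

```text
7.2667 [0.46536118 0.00066702 0.05409146] [ 3.13581823 -0.01248296  2.20229878] r 0.1483178152059001 ang 207.43357725882228 F [ 0.36405011 -0.42331148  0.99224338]
```

Call:
{"method": "move_arm", "body": {"targets": [8,0,0,0,0,0,10,0,0,0,0,0,0,0,-15,0,0,0,10,0,-20,0,0,0,10,0,-20,0,0,0,10,0,-20,0,0,0,0,0,0,0,0,0]}}

```text
clock: 7.85
position: [0.4307, 0.0446, 0.1307]
ee_rot: [3.14, -0.017, 2.199]
wrist_force: [-0.2, 0.6, -0.6]
grip_width: -0.0002
```

Run:
```python
from rel import *
L=["stage_center","lever_tab","pointer","long_mark","gold_ring"]
p,d=snap("wrist","pics/w4.png"); find("wrist",L)
a,_=snap("scene","pics/s4.png"); find("scene",L)
b=cv2.resize(a[150:250,240:400],(640,400),interpolation=cv2.INTER_CUBIC)
cv2.imwrite("pics/c4.png",cv2.resize(np.vstack([p,b]),(480,600))[:,:,::-1])
```

```text
7.85 [0.43065112 0.04459278 0.13070468] [ 3.13981693 -0.01718873  2.19867448] r 0.16812990000129993 ang 188.3470553302568 F [-0.24493532  0.6291884  -0.64811345]
wrist stage_center 0.59 [475. 289.] [0.5927 0.0666 0.05  ]
wrist pointer 0.58 [351. 277.] [0.4969 0.0035 0.037 ]
wrist long_mark 0.8 [352. 275.] [0.4996 0.0021 0.03  ]
wrist gold_ring 0.85 [473. 293.] [0.5917 0.0612 0.05  ]
scene stage_center 0.3 [237. 340.] [ 0.6409 -0.3965  0.05  ]
scene lever_tab 0.68 [282. 195.] [ 0.4753 -0.0164  0.062 ]
scene lever_tab 0.51 [391. 201.] [0.7377 0.1133 0.062 ]
scene pointer 0.79 [294. 204.] [ 0.5062 -0.0068  0.037 ]
scene long_mark 0.76 [294. 203.] [ 0.501  -0.0007  0.03  ]
scene gold_ring 0.43 [333. 197.] [0.5908 0.0583 0.05  ]
```

View pics/c4.png

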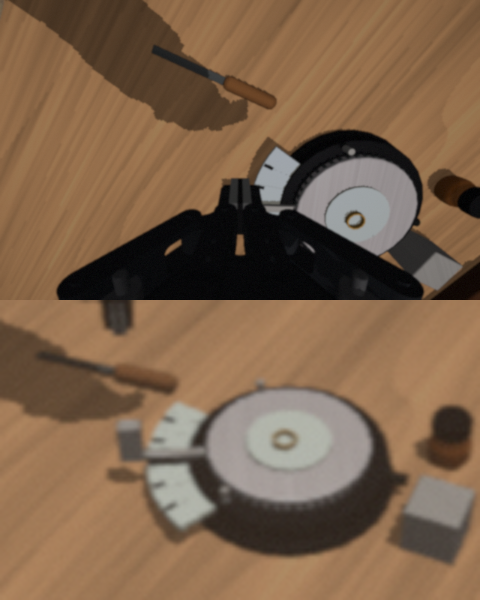

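The scene crop shows the lever over the hidden long mark, with two short marks visible on each side. I'll look from a higher, unobstructed place to verify.

Call:
{"method": "move_arm", "body": {"targets": [0,0,-30,0,0,0,0,0,-30,0,0,0,-20,0,-20,0,0,0,-30,0,0,0,0,0,-30,0,0,0,0,0,-30,0,0,0,0,0,0,0,0,0,0,0]}}

```text
clock: 9.03
position: [0.4968, -0.0508, 0.207]
ee_rot: [-3.137, -0.021, 2.2]
wrist_force: [1.1, -0.4, 0.0]
grip_width: 0.0
```

Run:
```python
from rel import *
L=["stage_center","lever_tab","pointer","long_mark","gold_ring"]
p,d=snap("wrist","pics/w5.png"); find("wrist",L)
u=np.array(vision.spot_point("pointer","wrist")[0]["centre"]).astype(int)
x0=max(0,min(u[0]-80,480));y0=max(0,min(u[1]-50,300));print(x0,y0)
b=cv2.resize(p[y0:y0+100,x0:x0+160],(640,400),interpolation=cv2.INTER_CUBIC)
cv2.imwrite("pics/c5.png",cv2.resize(np.vstack([p,b]),None,fx=.75,fy=.75)[:,:,::-1])
```

```text
9.0333 [ 0.49679565 -0.05077743  0.20701777] [-3.13695116 -0.02071775  2.20003129] r 0.15616512136807334 ang 230.0845557249224 F [ 1.05250048e+00 -4.48720743e-01  8.36485748e-04]
wrist stage_center 0.59 [458. 154.] [0.5918 0.0712 0.05  ]
wrist lever_tab 0.68 [326. 152.] [ 0.4735 -0.0091  0.062 ]
wrist long_mark 0.9 [351. 150.] [0.4977 0.0074 0.03  ]
wrist gold_ring 0.5 [455. 163.] [0.5942 0.0639 0.05  ]Traceback (most recent call last):
  File "<stdin>", line 4, in <module>
IndexError: list index out of range
```

Run:
```python
import cv2
p=cv2.imread("pics/w5.png")
cv2.imwrite("pics/c5.png",cv2.resize(p[80:230,290:490],(800,600),interpolation=cv2.INTER_CUBIC))
```

```text
(no output)
```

View pics/c5.png

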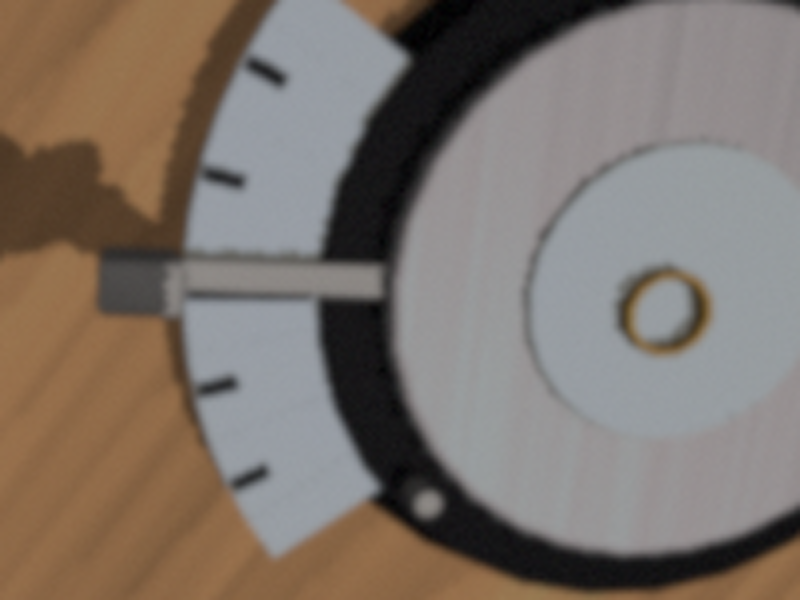

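The crop shows the lever fully covering the long mark. The neighbouring short marks at rows 180 and 385 give a mid-line of about 282, and the lever is at about 278. The ring is in place and the arm is clear.

```bash
python3 -c "
from h import *
print(bot.state()['wrist_force'],bot.sign_off())"
```

```text
the job is handed in; nothing more can be done
[-0.3524428   0.01943287 -0.082892  ] None
```

The job is done and handed in. With the fingers closed, I pushed the tab clockwise to its stop. I then crossed over it, pushed it back the other way and left the lever over the long mark.

- **Stop:** the picture showed the arm against its stop pin, and the wrist force was about 39 N, held for roughly 0.3 s.
- **Long mark:** in the final close-up the lever hides the whole mark and lies about 1 mm from the mid-line between the neighbouring short marks.
- **Ring and bystanders:** the ring appears undisturbed on the disc. I didn't measure the other bench things, but the fingers stayed well above the file.
- **Robot:** the fingers were clear of everything, and the wrist force was near zero at sign-off, at about 9 s of the 61 s allowed.

**Checks that failed or disagreed:** the networks' estimates of the mark scattered by about 1 cm once the lever covered it. In the last view they did not find the pointer at all. I relied on the picture there.

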